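# Set the rack holder's jaw to the gauge line with its thumbwheel

### The job

Set the tube-rack holder for the next rack: with a fingertip on top of the knurled thumbwheel, roll it until the gap between the jaws has closed so far that the sliding jaw's pointer stands opposite the pale line on the gauge clip, then take the hand away. Move the jaw only by the wheel, never by pushing on it, and leave the tube rack, the specimen jar and the label roll where they stand.

Things in the scene. Friction and masses are not known exactly. Their poses are not given: they have to be found in the camera images.
- fixture: Rack holder fixed to the bench: aluminium plate 130 (x) x 340 (y) x 12 mm, origin under its centre at bench height, yaw within half a radian. On it along its own y: white fixed jaw (inner face y = -118, top z = 58 mm), free bay, sliding jaw, and at y = +115 mm the thumbwheel between two white cheeks. Gauge rail along y at x = 53 to 65 mm, top z = 32 mm.
- wheel: Steel thumbwheel, dark knurl ridges, radius 30, width 30 mm, axis level along the fixture's x; origin at its centre, fixture (0, 115, 45) mm; its axes turn with it. Rolling its top towards fixture -y (the jaws) closes the jaw, back opens it: 8 mm of jaw per rad (1 mm per 3.75 mm of rim). Turns stiffly (about 1 N at the rim), stays where left; range -1 to +5 rad from the start.
- wheel_top (a point): Highest point of the wheel's rim, mid width, 75 mm above the bench; does not turn with the wheel, axes are the fixture's. The wheel does not yield: a light press of 3 to 15 N gives a fingertip enough grip (a position-held tip sent 1.5 to 4 mm below this height rolls it). Cheeks close beside the wheel in x (each 14 mm thick, 80 mm long in y) have their tops 6 mm below this point.
- jaw: White sliding jaw, 100 mm wide in x, 22 mm thick plus a 6 mm rubber face towards the fixed jaw, z = 14 to 58 mm; slides along the fixture's y, towards -y as it closes, driven by the wheel. Origin at bench height under mid thickness, at fixture (0, 40, 0) mm at the start; travel from there 40 mm closing, 8 mm opening. Not to be pushed on.
- pointer_tip (a point): Outer end of the dark steel pointer, a blade 4 mm wide that sticks out of the sliding jaw over the gauge rail to the fixture's +x side, at fixture x = +66 mm, 37 mm above the bench; it moves with the jaw. Its axes are those of the fixture.
- gauge_line (a point): Inner end, mid width, of the white line (8 mm wide in y, 36 mm long in x) on top of the gauge clip, at fixture x = 68, z = 36.5 mm; axes are the fixture's. The clip, a dark steel block 36 (x) x 40 (y) mm with a round screw on its +x side, is fixed beside the gauge rail, at the start 11 to 25 mm from the pointer towards -y.
- tube_rack: Loose orange tube rack 60 x 110 x 45 mm holding five capped tubes, 106 mm tall in all; origin under its centre. Bystander on the fixture's +x side.
- specimen_jar: Loose closed specimen jar, 52 mm across, 65 mm tall; origin under its centre. Bystander near the fixture.
- label_roll: Loose roll of paper labels lying flat, 76 mm across, 30 mm tall, bore 26 mm; origin under its centre. Bystander near the fixture.

How it is judged (in metres and radians):
On the way:
1. the thumbwheel turns under a fingertip (contact force between the fingers and wheel above 0.3 N and angular speed of wheel above 0.05 rad/s), for 0.1 s.
At the end, for the whole second after the job is handed in: The middle of the pointer's tip stands within the 8 mm width of the gauge line (4 mm to either side of its middle), jaw and wheel at rest, and rack, jar and label roll are within 15 mm of where they stood (y of pointer_tip in the frame of gauge_line between -0.004 and 0.004 m and linear speed of jaw below 0.003 m/s and angular speed of wheel below 0.1 rad/s and distance of each of tube_rack, specimen_jar, label_roll from where it was at the start of the episode below 0.015 m); the robot touches nothing.
It fails at once if the robot pushes on the sliding jaw or its pointer (contact force between any of the fingers, the arm and jaw above 1.5 N).
It fails at once if the tube rack is lifted or moved by more than 15 mm (distance of tube_rack from where it was at the start of the episode above 0.015 m).
It fails at once if the specimen jar is lifted or moved by more than 15 mm (distance of specimen_jar from where it was at the start of the episode above 0.015 m).
It fails at once if the label roll is lifted or moved by more than 15 mm (distance of label_roll from where it was at the start of the episode above 0.015 m).
It also fails if it takes over 51 s, if anything falls off the work surface, if the arm or the gripper's body presses on something with over 40 N, if the wrist force passes 120 N, or if a joint passes its speed limit or range.

### The arm

A 6-joint arm with a two-finger parallel gripper is mounted at the origin on the work surface. World frame = base frame: x ahead of the robot, y to its left, z up, the work surface at z = 0. Lengths are in mm, angles in rad, forces in N, time in s.
With the tool pointing down it reaches from about 400 to 925 mm from the base axis. Payload 12.5 kg.
Tool frame: the origin (TCP) lies midway between the tips of the shut fingers; the grasp point (between the pads) lies 19 mm behind it (env.grip_depth is the distance from the TCP to the grasp point, in mm); z points along the fingers, y is the line along which they close (so a half turn about z gives the same grasp; the last joint's range is limited). The gripper opens to 95 mm and grips with 3 to 60 N. Pads are 20 mm wide; open, the fingers measure 119 mm over their backs; the gripper's body (75 mm by 180 mm) begins 59 mm behind the grasp point.
Start: joints at [-1.35, 0.491, 1.559, -0, 1.092, -0.106], TCP at [200.657, -591.932, 214.661] pointing down, gripper open.
Joint ranges: [-3.1, 3.1], [-0.84, 2.19], [0.05, 2.79], [-1.13, 4.28], [0.06, 2.93], [-2.69, 2.69]. Speed limits (rad/s): [2.22, 2.22, 2.79, 3.14, 3.14, 3.14].

### API

Orientations are given as [roll, pitch, yaw] about the fixed x, y, z axes, in that order (R = Rz(yaw) Ry(pitch) Rx(roll)).
In Python, from cell import monitor, viewer, order, env gives the robot as it stands.
- The arm moves only by the tool move_arm, never from a script. Its argument "moves" is one flat list of numbers, 4 for each row, row after row: the shift along the tool's x, y, z normalised to -1 to 1, where 1 is 0.15 m, then the turn about the tool's z normalised to -1 to 1, where 1 is pi/2 rad. A call has 1 to 10 rows; each row shifts and turns the commanded pose from where the row before left it, along the tool's axes as they then stand; what a row does not reach is not made up. A row lasts 1/8 s, in which the tool goes at most 62.5 mm and 10.7 degrees, less where a joint would pass 70% of its speed; a pose out of reach is approached as far as the arm can. A call with a number of a shift or a turn outside -1 to 1 is refused whole. A call with a gripper value outside its range is refused whole. "claw" is the finger opening in mm, from 0 to 95.1, set as the call begins (left out, the last holds). The fingers move at their own pace and stop on an object; the grip force is fixed at half the most. Time passes only in rows, so rows that do not move let the fingers close. It gives the time, the measured TCP pose, the force, the opening and the grip force at its end, in the units of the state.
- monitor.state(): the state, without advancing time (a new reading comes with each control period).
- viewer.read_camera(name): name is "scene" or "side" or "wrist"; returns the picture (400x640x3 uint8, red, green, blue); there is no depth.
- viewer.camera_info(name): a dict with "K" (3x3 intrinsics, pixels), "camera_from_world" (4x4, takes a point from world to camera coordinates). Camera axes: x right, y down, z forward; pixel columns grow to the right and rows downward; lengths in mm; the calibration is good to about 2 mm. A picture is of the moment at which its call begins: read the wrist's pose just before it. camera_info takes no time and is no camera call; for the wrist camera it gives the pose at the moment of the call.
- order.job_done(): hands the job in; it is judged then, once.
The state is a dict: "t": time; "joints": joint angles; "qvel": joint speeds; "tau": joint torques, N m; "eef_pos": TCP position; "tcp_rot": TCP orientation; "ft_force": force on the tool from outside, world axes, zero at the start; "moment": the same for the moment, N m; "opening": opening from 0.0 (shut) to 1.0 (fully open); "grip_force": force on a finger pad.
Only numpy, scipy, OpenCV 4.12 (cv2) and the standard library are available. Lean on these libraries where they do the work, as an engineer would, in place of code of your own. Each camera call takes 0.05 s, during which the arm holds its last target. There are 200 camera calls.

## Working session

There is one attempt and no reset: what is moved stays moved. The work goes in short steps, Python scripts to look and compute and a tool call to move; the robot and the scene stay as the last step left them, time stands still between calls to the robot, and variables do not carry over. Pictures are saved under pics/ and viewed, at most 10 in all, crops included, and the job is handed in when it is done.

Besides the shell and the picture viewer there is one more tool, called after "Request:" as name(argument=value, ...) on one line, values as JSON. move_arm: Moves the arm, as the interface text tells. Scaled input: -1 to 1 covers 0.15 m each way for a shift and pi/2 rad each way for a turn. Its arguments: {"type":"object","properties":{"moves":{"type":"array"},"claw":{"type":"number"}},"required":["moves"]}

```bash
mkdir -p pics; python3 - <<'E'
from cell import monitor, viewer, order, env
import cv2
for n in ("scene","side"):
    im=viewer.read_camera(n); cv2.imwrite(f"pics/{n}0.png",im[:,:,::-1])
    i=viewer.camera_info(n); print(n,i["K"],i["camera_from_world"])
s=monitor.state(); print(s["t"],s["eef_pos"],s["tcp_rot"],s["ft_force"])
E
```

```text
scene [[470.7332659    0.         321.82481763]
 [  0.         470.7332659  201.56242345]
 [  0.           0.           1.        ]] [[-2.95681231e-01  9.55221301e-01  1.11748200e-02  1.81402085e+02]
 [ 7.55303270e-01  2.40928329e-01 -6.09483806e-01 -4.24496475e+02]
 [-5.84884245e-01 -1.71772544e-01 -7.92719757e-01  1.25159343e+03]
 [ 0.00000000e+00  0.00000000e+00  0.00000000e+00  1.00000000e+00]]
side [[442.79259639   0.         322.05120193]
 [  0.         442.79259639 199.19970674]
 [  0.           0.           1.        ]] [[ 9.96468580e-01 -8.17514004e-02 -1.91592824e-02 -5.84797309e+02]
 [-7.04821197e-02 -6.90362641e-01 -7.20022010e-01  7.48730351e+01]
 [ 4.56359549e-02  7.18829696e-01 -6.93686692e-01  8.35204608e+02]
 [ 0.00000000e+00  0.00000000e+00  0.00000000e+00  1.00000000e+00]]
0.1 [ 200.57982064 -591.71779299  214.12606475] [-3.14059411e+00 -1.07311523e-04  3.26752883e-01] [0.26198021 1.04752328 0.60201426]
```

View pics/scene0.png

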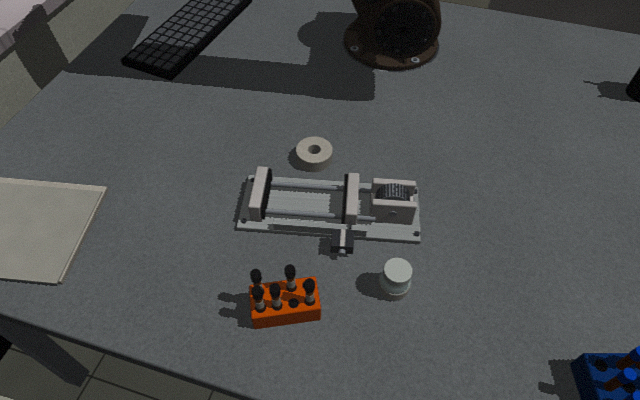

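View pics/side0.png

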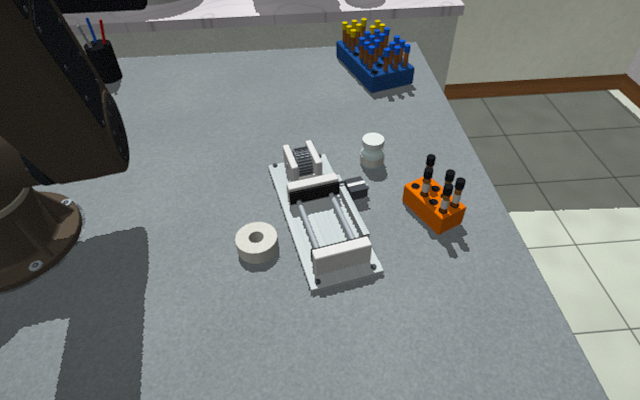

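The scene view has the fixture at about (240–420, 170–240) with the wheel at (396,192) and the clip at (343,243). The side view has the wheel at (302,160) and the clip at (355,187). I'll enlarge both.

```bash
python3 - <<'E'
import cv2
a=cv2.imread("pics/scene0.png")[155:265,230:430]; cv2.imwrite("pics/c1.png",cv2.resize(a,None,fx=4,fy=4,interpolation=cv2.INTER_CUBIC))
a=cv2.imread("pics/side0.png")[135:295,255:395]; cv2.imwrite("pics/c2.png",cv2.resize(a,None,fx=3.75,fy=3.75,interpolation=cv2.INTER_CUBIC))
E
```

```text
(no output)
```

View pics/c1.png

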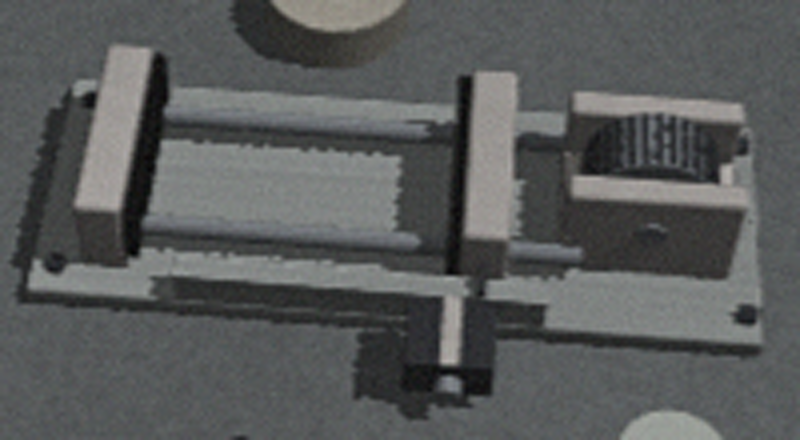

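View pics/c2.png

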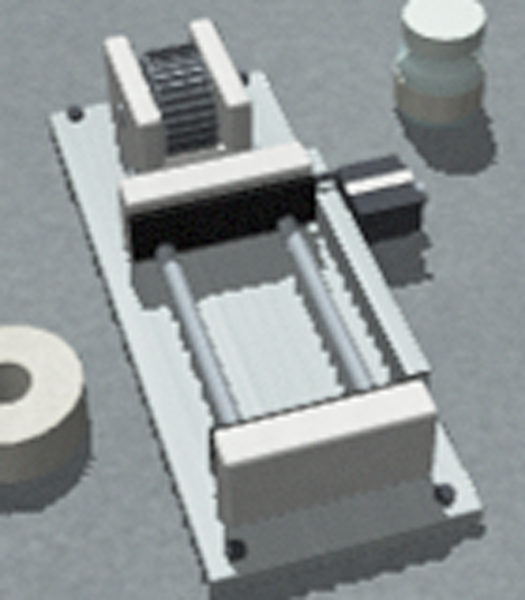

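```bash
cat > fit.py <<'E'
import numpy as np, cv2
from scipy.optimize import least_squares
from cell import viewer
I={n:viewer.camera_info(n) for n in("scene","side")}
def proj(n,P):
    M=I[n]["camera_from_world"]; p=I[n]["K"]@(M[:3,:3]@P+M[:3,3]); return p[:2]/p[2]
def F(q,p):
    c,s=np.cos(q[2]),np.sin(q[2]); return np.array([q[0]+c*p[0]-s*p[1],q[1]+s*p[0]+c*p[1],p[2]])
px={"scene":lambda u:np.array(u)/4+[230,155],"side":lambda u:np.array(u)/3.75+[255,135]}
G="g"
obs=[("scene",(-65,-170,12),(75,80)),("scene",(65,-170,12),(25,292)),("scene",(65,170,12),(760,343)),
("scene",(-50,51,58),(518,72)),("scene",(50,51,58),(508,240)),
("scene",(-1,75,69),(575,94)),("scene",(-1,155,69),(742,103)),("scene",(1,75,69),(570,201)),("scene",(1,155,69),(748,209)),
("side",(65,-170,12),(482,508)),("side",(-65,-170,12),(210,575)),("side",(-65,170,12),(52,115)),("side",(65,170,12),(262,72)),
("side",(-50,51,58),(122,185)),("side",(50,51,58),(308,150)),("side",(-1,155,69),(106,38)),("side",(1,155,69),(210,18)),("side",(1,75,69),(252,103))]
def res(q,cam=None):
    r=[]
    for n,p,u in obs:
        p=np.array(p,float)
        if abs(p[0])==1:p[0]*=q[3]
        d=proj(n,F(q,p))-px[n](u)
        # allow small per-camera pixel shift (calibration)
        d=d+(q[4:6] if n=="scene" else q[6:8])
        r+=list(d)
    return np.array(r+list(np.array(q[4:])*1.0))
if __name__=="__main__":
    s=least_squares(res,[600,-50,0.1,30,0,0,0,0],loss="soft_l1")
    q=s.x; print(q.round(3)); print(res(q)[:-4].reshape(-1,2).round(1).tolist())
    np.save("q.npy",q)
    print("wheel_top",F(q,(0,115,75)))
    def inv(n,u,z):
        f=lambda ab: proj(n,F(q,(ab[0],ab[1],z)))+(q[4:6] if n=="scene" else q[6:8])-px[n](u)
        return least_squares(f,[60,30]).x.round(1)
    for n,u,z in[("scene",(453,297),36.5),("scene",(450,368),36.5),("side",(345,190),36.5),("side",(412,177),36.5),
      ("scene",(478,285),37),("side",(322,184),37)]: print(n,u,inv(n,u,z))
    for n in I:
        for p in [(66,40,37),(50,40,37)]: print(n,p,((proj(n,F(q,p))+(q[4:6] if n=="scene" else q[6:8]))-px[n]((0,0)))*(4 if n=="scene" else 3.75))
E
python3 fit.py
```

```text
[5.8173e+02 6.5940e+00 2.1500e-01 3.0343e+01 8.2000e-02 1.9900e-01
 3.2200e-01 1.8900e+00]
[[-0.4, -0.5], [-0.6, -0.3], [1.0, 1.3], [0.1, -0.0], [0.5, 0.6], [-1.1, -0.5], [0.6, 0.4], [-0.6, -1.3], [0.3, 0.1], [1.1, 0.4], [0.2, 2.1], [-0.6, -0.2], [0.4, -0.3], [-1.3, -1.6], [-1.5, -2.8], [-0.0, 0.1], [0.3, -0.1], [0.2, 0.0]]
wheel_top [557.20622151 118.94884139  75.        ]
scene (453, 297) [66.8 27.8]
scene (450, 368) [104.1  28.6]
side (345, 190) [66.4 29. ]
side (412, 177) [103.5  27.7]
scene (478, 285) [59.6 38.5]
side (322, 184) [56.2 36.8]
scene (66, 40, 37) [480.59288468 296.99117806]
scene (50, 40, 37) [482.32158643 267.71425949]
side (66, 40, 37) [337.48096296 176.33688525]
side (50, 40, 37) [308.86935544 182.61438808]
```

Fit is consistent: yaw 0.215, wheel_top near (557,119,75), gauge line at fixture y ≈ 28, so about 12 mm of jaw travel. I'll move over the wheel with the fingers shut.

Request:
move_arm(moves=[0,0,0,0.071,0.238,-0.294,0,0,0.238,-0.294,0,0,0.238,-0.294,0,0,0.238,-0.294,0,0,0.238,-0.294,0,0,0.238,-0.294,0,0,0.238,-0.294,0,0,0.238,-0.294,0,0,0.238,-0.294,0,0], claw=0)

```text
t: 1.35
eef_pos: [430.3, -133.8, 214.6]
tcp_rot: [3.141, -0.0, 0.215]
ft_force: [0.2, 0.2, -0.5]
opening: 0.027
grip_force: 0.0
```

Request:
move_arm(moves=[0.238,-0.294,0,0,0.238,-0.294,0,0,0.238,-0.294,0,0,0.238,-0.294,0,0,0,0,0,0])

```text
t: 1.98
eef_pos: [532.3, 70.2, 214.0]
tcp_rot: [-3.141, 0.0, 0.219]
ft_force: [0.1, -1.2, -1.0]
opening: 0.004
grip_force: 0.0
```

```bash
python3 - <<'E'
from cell import monitor, viewer
import cv2,numpy as np
s=monitor.state(); print(s["t"],s["eef_pos"],s["tcp_rot"],s["ft_force"],s["opening"])
i=viewer.camera_info("wrist"); im=viewer.read_camera("wrist"); cv2.imwrite("pics/w1.png",im[:,:,::-1])
print(i)
E
```

```text
1.975 [532.32174891  70.18105889 214.02495438] [-3.14132905e+00  3.29487119e-04  2.19313087e-01] [ 0.14942749 -1.19770791 -1.00005568] 0.003932391659278337
{'K': array([[348.44909834,   0.        , 321.62588059],
       [  0.        , 348.44909834, 194.29422905],
       [  0.        ,   0.        ,   1.        ]]), 'camera_from_world': array([[ 2.17366252e-01, -9.76088669e-01, -1.68035885e-03,
        -4.70620469e+01],
       [-9.46274885e-01, -2.11148603e-01,  2.44908369e-01,
         4.90885164e+02],
       [-2.39407089e-01, -5.16447328e-02, -9.69544773e-01,
         5.20142700e+02],
       [ 0.00000000e+00,  0.00000000e+00,  0.00000000e+00,
         1.00000000e+00]])}
```

View pics/w1.png

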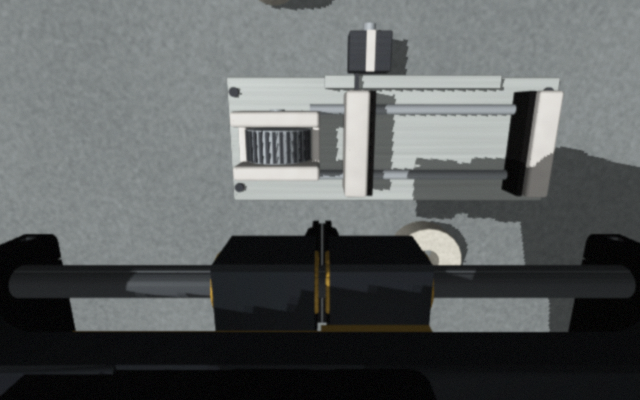

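```bash
python3 - <<'E'
import numpy as np
from cell import viewer
i=viewer.camera_info("wrist");K=i["K"];M=i["camera_from_world"];q=np.load("q.npy");c,s=np.cos(q[2]),np.sin(q[2])
def inv(u,z):
    d=M[:3,:3].T@np.linalg.inv(K)@[u[0],u[1],1]; o=-M[:3,:3].T@M[:3,3]; P=o+d*(z-o[2])/d[2]
    e=P[:2]-q[:2]; return P.round(1), np.round([c*e[0]+s*e[1],-s*e[0]+c*e[1]],1)
for n,u,z in [("plate++",(229,79),12),("plate+-",(559,79),12),("plate-+",(236,199),12),("cheek+ +y",(231,112),69),("cheek+ -y",(318,113),69),("cheek- +y",(232,179),69),("cheek- -y",(318,179),69),("wheeltop",(278,146),75),
 ("line in",(371,71),36.5),("line out",(371,31),36.5),("jaw back +x",(345,93),58),("jaw back -x",(345,195),58),("pointer",(356,77),37)]: print(n,*inv(u,z))
E
```

```text
plate++ [604.1 181.2  12. ] [ 59.1 165.8]
plate+- [ 676.5 -145.9   12. ] [  60.1 -169.2]
plate-+ [480.8 154.4  12. ] [-67.1 165.9]
cheek+ +y [576.3 160.2  69. ] [ 27.4 151.3]
cheek+ -y [592.   85.3  69. ] [26.8 74.7]
cheek- +y [516.9 150.1  69. ] [-32.7 154. ]
cheek- -y [534.1  72.6  69. ] [-32.5  74.7]
wheeltop [556.7 113.7  75. ] [ -1.6 110. ]
line in [639.9  44.9  36.5] [65.  25.1]
line out [673.6  53.6  36.5] [99.8 26.4]
jaw back +x [614.1  65.4  58. ] [44.2 50.6]
jaw back -x [522.1  43.4  58. ] [-50.4  48.7]
pointer [631.5  57.5  37. ] [59.5 39.1]
```

```bash
python3 - <<'E'
import cv2
a=cv2.imread("pics/w1.png")[15:205,220:420]; cv2.imwrite("pics/w1c.png",cv2.resize(a,None,fx=3,fy=3,interpolation=cv2.INTER_CUBIC))
E
```

```text
(no output)
```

View pics/w1c.png

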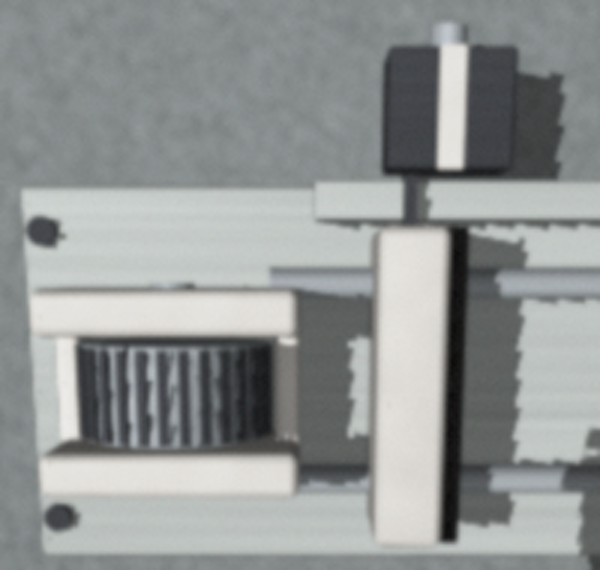

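The crop shows the pointer at column 411 and the line at 452, with scale about 3.55 px/mm, so about 11.5 mm to close. I'll go to the start of the stroke (12 mm on the +y side of the top) and come down.

Request:
move_arm(moves=[0.225,-0.349,0,0,0,0,0.28,0,0,0,0.28,0,0,0,0.26,0,0,0,0,0,0,0,0,0])

```text
t: 2.78
eef_pos: [553.9, 125.0, 92.9]
tcp_rot: [3.141, -0.001, 0.214]
ft_force: [-0.2, -0.1, 1.0]
opening: 0.003
grip_force: 0.0
```

Request:
move_arm(moves=[0,-0.02,0.1,0,0,0,0.02,0,0,0,0,0])

```text
t: 3.15
eef_pos: [552.7, 128.9, 74.3]
tcp_rot: [-3.141, -0.001, 0.215]
ft_force: [-2.1, 1.5, 6.4]
opening: 0.004
grip_force: 3.3
```

Request:
move_arm(moves=[0,0,0.01,0,0,0,0.01,0,0,0,0,0])

```text
t: 3.52
eef_pos: [552.7, 129.7, 73.5]
tcp_rot: [-3.141, -0.002, 0.215]
ft_force: [-10.3, 6.3, 32.6]
opening: 0.003
grip_force: 16.8
```

Contact found near z 74.5. I'll ease off a little and make the first stroke, 24 mm along tool +y.

Request:
move_arm(moves=[0,0,-0.012,0,0,0.04,0,0,0,0.04,0,0])

```text
t: 3.9
eef_pos: [555.5, 117.2, 75.0]
tcp_rot: [3.141, -0.002, 0.216]
ft_force: [-6.5, 0.4, 26.0]
opening: 0.007
grip_force: 13.4
```

Request:
move_arm(moves=[0,0.04,0,0,0,0.04,0,0,0,0,0,0])

```text
t: 4.28
eef_pos: [558.2, 104.7, 73.0]
tcp_rot: [3.141, -0.001, 0.215]
ft_force: [-0.5, -4.3, 8.7]
opening: 0.001
grip_force: 4.3
```

```bash
python3 - <<'E'
from cell import monitor, viewer
import cv2,numpy as np
s=monitor.state(); print(s["t"],s["eef_pos"],s["ft_force"])
a=viewer.read_camera("wrist")[:,:,::-1]; b=viewer.read_camera("scene")[155:265,230:430,::-1]
cv2.imwrite("pics/w2.png",np.vstack([cv2.resize(a,(480,300)),cv2.resize(b,(480,264),interpolation=cv2.INTER_CUBIC)]))
E
```

```text
4.275 [558.22792834 104.73945043  73.00867221] [-0.45220326 -4.33969912  8.65944012]
```

View pics/w2.png

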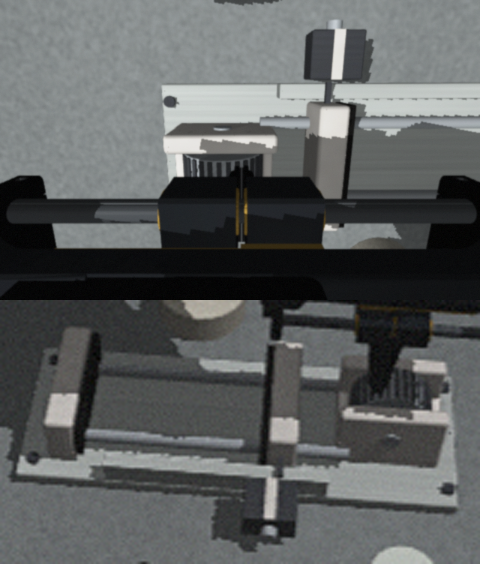

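Pointer is now about 9 px left of the line at about 1.6 px/mm, leaving about 5.3 mm. The stroke worked (about 6.4 mm expected). Second stroke of about 20 mm.

Request:
move_arm(moves=[0,0,-0.1,0,0,-0.15,0,0,0,0,0,0,0,0,0.09,0,0,0,0.009,0,0,0,0,0])

```text
t: 5.12
eef_pos: [553.8, 127.4, 74.2]
tcp_rot: [-3.141, -0.003, 0.215]
ft_force: [-6.2, 5.6, 28.1]
opening: 0.005
grip_force: 14.4
```

Request:
move_arm(moves=[0,0.034,0,0,0,0.034,0,0,0,0.034,0,0,0,0.032,0,0,0,0,0,0])

```text
t: 5.75
eef_pos: [558.5, 106.1, 73.2]
tcp_rot: [3.14, -0.002, 0.215]
ft_force: [-0.6, -5.3, 14.6]
opening: 0.002
grip_force: 8.2
```

Request:
move_arm(moves=[0,0,-0.25,0,0,0,-0.3,0,0,0,-0.3,0,0,0,0,0,0,0,0,0])

```text
t: 6.38
eef_pos: [557.0, 107.1, 198.8]
tcp_rot: [-3.141, 0.001, 0.215]
ft_force: [0.1, -0.7, -0.7]
opening: 0.006
grip_force: 0.0
```

```bash
python3 - <<'E'
from cell import monitor, viewer
import cv2
s=monitor.state(); print(s["t"],s["eef_pos"],s["ft_force"])
a=viewer.read_camera("wrist")[:,:,::-1]; cv2.imwrite("pics/w3f.png",a)
cv2.imwrite("pics/w3.png",cv2.resize(a[0:200,200:460],None,fx=3,fy=3,interpolation=cv2.INTER_CUBIC))
E
```

```text
6.375 [556.98258269 107.05373395 198.84914646] [ 0.05989293 -0.66962314 -0.67577724]
```

View pics/w3.png

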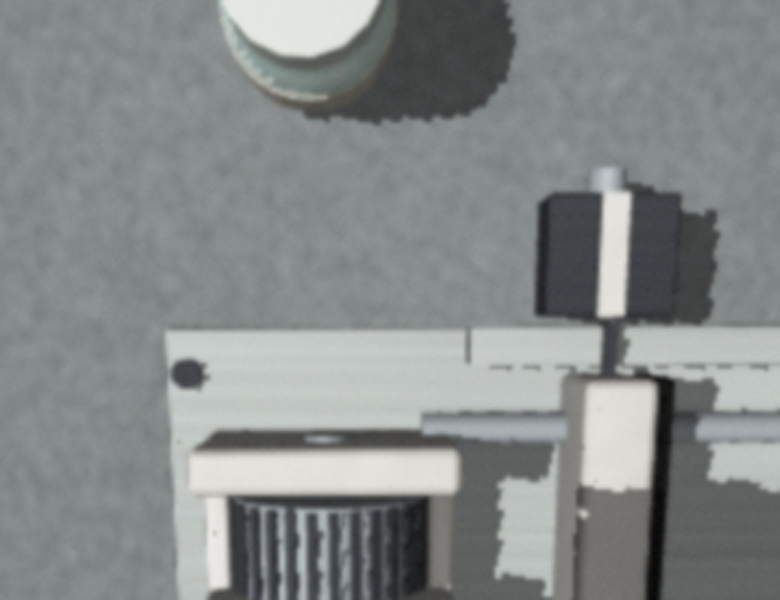

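The pointer (column about 609.5) now stands within 1 mm of the line's middle (about 611.5; 8 mm spans 30 px). The hand is 124 mm clear and the jar is out of the way.

```bash
python3 -c "
from cell import order
print(order.job_done())"
```

```text
the job is handed in; nothing more can be done
None
```

I rolled the thumbwheel in two fingertip strokes until the pointer stood within about 1 mm of the gauge line's middle by the wrist camera, lifted the hand clear, and handed the job in; no verdict came back.

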